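# Close the cheese keeper: tuck, press to the click, press onto the cheese

## Robot

A 6-joint arm with a two-finger parallel gripper is mounted at the origin on a cart in front of the work surface, level with it; the furniture and walls round the work are solid. World frame = base frame: x ahead of the robot, y to its left, z up, the work surface at z = 0. Lengths are in mm, angles in rad, forces in N, time in s.
With the tool pointing down it reaches from about 425 to 925 mm from the base axis. Payload 12.5 kg.
Tool frame: the origin (TCP) lies on the centre line of the jaws, within the pads' length; the fingertips stand 11 mm ahead of it and the grasp point (between the pads) lies 8 mm behind it; z points along the fingers, y is the line along which they close (so a half turn about z gives the same grasp; the last joint's range is limited). The gripper opens to 85 mm and grips with 20 to 120 N. Pads are 22 mm wide; open, the fingers measure 114 mm over their backs; the gripper's body (76 mm by 85 mm) begins 54 mm behind the grasp point. The pads swing forward as they close: fully open they stand 13 mm farther back than shut.
Start: joints at [1.175, 0.491, 1.559, -0, 1.092, -0.106], TCP at [178.582, 598.959, 242.327] pointing down, gripper open.
Joint ranges: [-3.1, 3.1], [-0.84, 2.19], [0.05, 2.79], [-1.13, 4.28], [0.06, 2.93], [-2.69, 2.69]. Speed limits (rad/s): [2.22, 2.22, 2.79, 3.14, 3.14, 3.14].

## Interface

Orientations are given as a unit quaternion [w, x, y, z].
In Python, from rig import arm gives the robot as it stands. The module is installed in compiled form; this text tells all that it offers.
- The arm moves only by the shell command python3 -m creep 'ROWS' [OPENING] [FORCE]. ROWS is JSON, a list of rows, each a list of 2 entries, a list of its own where there are three numbers: the shift along the tool's x, y, z in units of 0.1 m (1.0 is 0.1 m), then the turn, a rotation vector about the tool's x, y, z in units of 1.5 rad (1.0 is 1.5 rad). A call has 1 to 12 rows; each row is the pose to reach, as a shift and turn from the pose commanded when the call began, along the tool's axes at that moment; what a row does not reach only later rows make up. A row lasts 1/8 s, in which the tool goes at most 62.5 mm and 10.7 degrees, less where a joint would pass 70% of its speed; a pose out of reach is approached as far as the arm can. A call with a number of a shift or a turn outside -1 to 1 is refused whole. A call with a gripper value outside its range is refused whole. OPENING is the opening, from -1 (shut) to 1 (fully open), set as the call begins (- or left out, the last holds). The fingers move at their own pace and stop on an object; FORCE is the grip in N (left out, the last holds). Time passes only in rows, so rows that repeat a pose let the fingers close. It gives the time, the measured TCP pose, the force, the opening and the grip force at its end, in the units of the state.
- arm.read_state(): the state, without advancing time (a new reading comes with each control period).
- arm.capture(name): name is "scene" or "top" or "wrist"; returns a dict with "image" (480x640x3 uint8, blue, green, red), "vfov" (degrees; the focal length in pixels is half the picture's height over the tangent of half this angle, whatever the lens; pixels are square), "cx", "cy" (the principal point, pixels), "k1" (the pictures are not rectified: a ray, as slopes to the right and down, at radius r is drawn at 1 + k1 r^2 times it, then the intrinsics apply), "R" (3x3) and "t" (3): a world point X has camera coordinates R X + t. Camera axes: x right, y down, z forward; pixel columns grow to the right and rows downward; lengths in mm; the calibration is good to about 2 mm. A picture is of the moment at which its call begins. There is no depth.
- arm.sign_off(): hands the job in; it is judged then, once.
The state is a dict: "time_s": time; "joint_positions": joint angles; "joint_velocities": joint speeds; "joint_efforts": joint torques, N m; "tool_pos": TCP position; "orientation": TCP orientation; "wrist_force": force on the tool from outside, world axes, zero at the start; "ft_torque": the same for the moment, N m; "opening": finger opening in mm; "grip_force": force on a finger pad.
Only numpy, scipy, OpenCV 4.12 (cv2) and the standard library are available. Lean on these libraries where they do the work, as an engineer would, in place of code of your own. Each camera call takes 0.05 s, during which the arm holds its last target. There are 200 camera calls.

## Task

Close the cheese keeper: tuck the tongue of its lid under the back rim, then press the front edge down until both catches have clicked over it and it no longer gives anywhere under a firm push. Then push the bar in the middle of the lid down until the plate under it bears firmly on the cheese, without squashing the cheese or forcing anything. Leave the keeper like that, the lid flush, and do not disturb the other things on the worktop.

Things in the scene. Friction and masses are not known exactly. Their poses are not given: they have to be found in the camera images.
- keeper: White food box, 157 (x) x 112 (y) x 67 mm high, firm on the worktop. Origin: centre of underside; x to the back, y left, z up; catches at the front (-x). Walls 4 mm (back 7): the mouth runs x -74 to 72, y -52 to 52 mm. The lid lies on seats 57 mm up: along the front wall (x -74 to -66, a seal) and at the back (x 67 to 72, y 11 to 19 either side). Inside, a firm block of cheese.
- keeper_slot (a point): Middle of the slot in the keeper's back wall for the lid's tongue, at x 72 (wall's inner face), y 0, z 59 mm of the keeper. The slot is 22 mm wide (y), goes through the wall to x 79 mm, and is open from z 46 to 63.2 mm; above it a bridge of the rim, 4 mm thick, up to 67 mm.
- lid: Loose grey plastic lid, about 160 g, at first lying right way up on the worktop. Origin: centre of its underside; x to its back, y left, z up. Slab x -64.5 to 70.5, y -50 to 50, z 0 to 10 mm; a lip (z 0 to 3.8, full width) runs on in front to x -72.5; tongue at the back. Closed, its axes match the keeper's, its origin is 57 mm above the keeper's (2 mm play sideways), its top flush with the rim.
- lid_tongue (a point): Tip of the lid's tongue (y -8 to 8, z 0 to 3.8 mm), at x 78, y 0, z 1.9 mm of the lid. It goes under the bridge only with the lid's front 6 to 10 degrees up, moving backwards; a level lid would stand on the bridge. Home: 78 mm behind and 59 mm above the keeper's origin, free to rise 2.4 mm. Hooked and let go, the lid leans on the catch noses, its front some 7 mm too high.
- press_bar (a point): Point to grip: middle of the bar on the lid, over the lid's origin, 48 mm above the lid's underside when drawn up, as at the start. The bar lies along the lid's x, 70 mm long, 14 mm wide (grip across y), 16 mm high (its top 8 mm above this point). Drawn up to its stop, it carries the lid; below it only a stem, 18 mm thick, and a collar on the lid, 33 mm wide, 6 mm high.
- press: The lid's press: bar, stem and an 84 x 54 mm plate let into the lid's underside. Origin: the lid's own when drawn up. It slides down up to 24 mm through the lid, at some 6 N, and stays where it is left. With the lid closed the plate meets the cheese after 8 to 22 mm, each time otherwise (its height varies and is not reported); it gives 1 mm for 10 N and is squashed at 30 N.
- lid_front_left (a point): Place to press near the left catch: on the lid's top, at x -56, y 30, z 10 mm of the lid. 67 mm above the keeper's underside when home; the seal under it gives 1 mm for 9 N, 2 mm at most. Firm: 10 to 20 N.
- lid_front_right (a point): Place to press near the right catch: on the lid's top, at x -56, y -30, z 10 mm of the lid. 67 mm above the keeper's underside when home.
- catch_left: Left sprung catch on the keeper's front wall, 24 mm wide, centred at y 30 mm of the keeper: thumb pad outside, and a nose sloping down and inwards from z 74 to its tip (x -69, z 64 mm), flat underside at z 62.2. Origin: the keeper's, moved 30 mm along y; it slides along the keeper's x, outwards (-x) when pushed.
- catch_right: Right catch, the same at y -30 mm. The lip of the lid being pressed down pushes a catch outwards, for some 3 to 12 N of push near it, up to 22 N for both at once; it then springs back over the lip with a click and holds it down with 1.4 mm of play.
- salt: Bystander: glass salt shaker, 44 mm wide, 90 mm high. Origin at its underside.
- garlic: Bystander: garlic bulb, 60 mm. Origin at its underside.
- lemon: Bystander: lemon, 78 x 55 x 56 mm. Origin at its underside.
- mug: Bystander: stoneware mug, 87 mm wide with a handle, 96 mm high. Origin at its underside.

How it is judged:
By the outcome, as a careful person would: the job done as asked, in the order asked, and still so for the second after the job is handed in, with the robot touching nothing.
It also fails if it takes over 64 s, if anything falls off the work surface, if the arm or the gripper's body presses on something with over 40 N, if the wrist force passes 120 N, or if a joint passes its speed limit or range.

## Working session

There is one attempt and no reset: what is moved stays moved. The work goes in short steps, Python scripts to look and compute and a shell command to move; the robot and the scene stay as the last step left them, time stands still between calls to the robot, and variables do not carry over. Pictures are saved under pics/ and viewed, at most 10 in all, crops included, and the job is handed in when it is done.

```bash
mkdir -p pics && cat > h.py <<'E'
import numpy as np, cv2
from rig import arm
def cap(n):
    c=arm.capture(n); c['R']=np.array(c['R']);c['t']=np.array(c['t']); c['f']=240/np.tan(np.radians(c['vfov'])/2); return c
def ray(c,u,v):
    f=c['f'];K=np.array([[f,0,c['cx']],[0,f,c['cy']],[0,0,1.]])
    p=cv2.undistortPoints(np.array([[[u,v]]],float),K,np.array([c['k1'],0,0,0.]) ,None,None,None)[0,0] if False else None
    d=np.array([(u-c['cx'])/f,(v-c['cy'])/f]);s=d.copy()
    for _ in range(50): s=d/(1+c['k1']*(s@s))
    o=-c['R'].T@c['t']; return o,c['R'].T@np.array([s[0],s[1],1])
def onz(c,u,v,z):
    o,d=ray(c,u,v); return o+d*(z-o[2])/d[2]
def proj(c,X):
    x=c['R']@np.array(X,float)+c['t'];s=x[:2]/x[2];s=s*(1+c['k1']*(s@s));return s*c['f']+[c['cx'],c['cy']]
E
python3 - <<'E'
from h import *
for n in ['scene','top']:
    c=cap(n);cv2.imwrite(f'pics/{n}0.png',c['image']);print(n,c['f'],c['k1'],c['cx'],c['cy'],-c['R'].T@c['t'],c['R'][2])
s=arm.read_state();print(s)
E
```

```text
scene 586.5148334126093 0.0035564716414605165 320.07990474659516 241.5764762498318 [  27.86367855 -909.34531036 1000.85753259] [ 0.34778845  0.61969255 -0.70357966]
top 540.0602144716341 -0.1424449390151733 324.4547987787442 235.36540993080504 [ 303.10346419  -81.75276661 1202.52607036] [ 0.1586317  -0.0262888  -0.98698778]
{'time_s': 0.1, 'joint_positions': array([ 1.17537339e+00,  4.91506276e-01,  1.55939402e+00,  1.78319304e-05,
        1.09169880e+00, -1.05579089e-01]), 'joint_velocities': array([-0.00021708, -0.00229077, -0.00125484,  0.0002395 , -0.00199487,
        0.0005036 ]), 'joint_efforts': array([ 2.77305204e-03, -6.19451451e+01, -2.62028879e+01, -7.53830636e-05,
        2.85111200e-03,  1.67643844e-05]), 'tool_pos': array([178.51538697, 598.76628278, 241.77992666]), 'orientation': array([-1.32405659e-04,  1.44419223e-01,  9.89516465e-01, -4.85551291e-04]), 'wrist_force': array([ 0.78863211, -0.09924249, -0.04855242]), 'ft_torque': array([ 0.01825953, -0.00304792, -0.01687798]), 'grip_force': 0.0, 'opening': 85.37308230744686}
```

View pics/scene0.png

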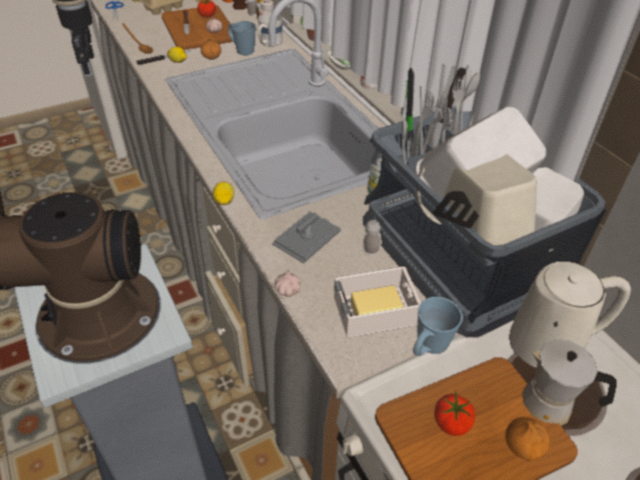

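View pics/top0.png

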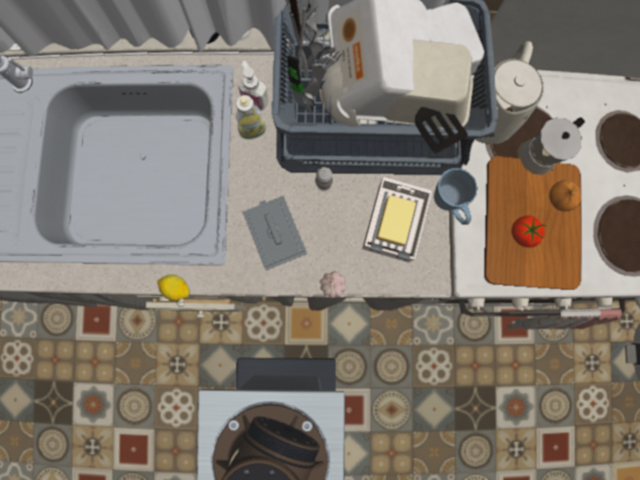

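The scene view shows the lid at (307,236) and the keeper at (378,300). The top view shows the lid at (273,232), the keeper at (398,218), salt at (325,178), garlic at (333,285), the mug at (456,190) and the lemon at (174,287). I'll zoom in to find which end is the front.

```bash
python3 - <<'E'
from h import *
a=cv2.imread('pics/top0.png')[165:275,235:435];b=cv2.imread('pics/scene0.png')[200:350,260:460]
a=cv2.resize(a,None,fx=4,fy=4,interpolation=cv2.INTER_CUBIC)[:300] if False else np.vstack([cv2.resize(a,(545,300),interpolation=cv2.INTER_CUBIC),cv2.resize(b[10:120],(545,300),interpolation=cv2.INTER_CUBIC)])
cv2.imwrite('pics/z0.png',a)
E
```

```text
(no output)
```

View pics/z0.png

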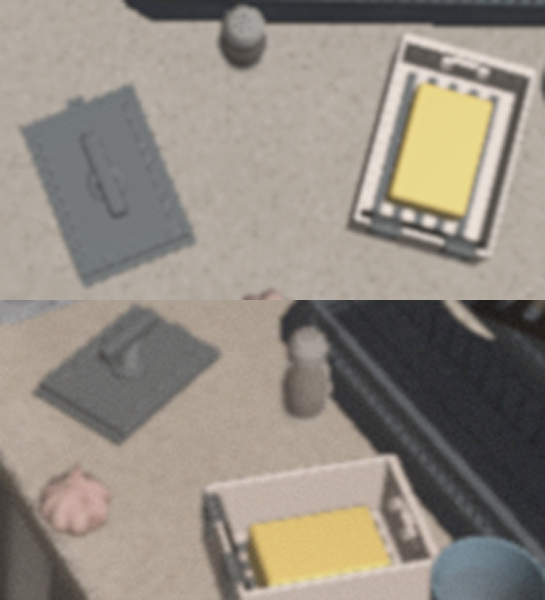

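The lid's tongue is at crop (75,102) and the keeper's slot at (465,62), so both backs point away from the robot. The catches are at the keeper's near end, (370,215) and (465,245).

```bash
python3 - <<'E'
from h import *
c=cap('top');im=c['image']
P=lambda u,v:(235+u/2.725,165+v/2.727)
def cor(l,z):
    q=np.array([onz(c,*P(*p),z)[:2] for p in l]);print(q.round(1).tolist(),'c',q.mean(0).round(1),[np.linalg.norm(q[i]-q[(i+1)%4]).round(1) for i in range(4)])
    d=(q[0]+q[1]-q[2]-q[3]);print('yaw',np.degrees(np.arctan2(d[1],d[0])).round(2))
print('lid z10');cor([(22,130),(132,87),(192,240),(85,285)],10)
print('keeper');cor([(402,36),(535,75),(487,262),(350,228)],67)
for n,u,v,z in [('salt',325,178,45),('garlic',333,285,30),('mug',456,188,96),('lemon',174,287,28),('tongue',235+75/2.725,165+102/2.727,2)]: print(n,onz(c,u,v,z).round(0))
# lid mask
r=im[150:290,230:320].astype(int);b,g,rr=r[...,0],r[...,1],r[...,2]
m=((b-rr>-2)&(r.sum(2)<420)).astype(np.uint8);m[:50,60:]=0
n,l,s,_=cv2.connectedComponentsWithStats(m);k=1+s[1:,4].argmax();print(s[k])
cn=max(cv2.findContours((l==k).astype(np.uint8),0,2)[0],key=cv2.contourArea);bx=cv2.boxPoints(cv2.minAreaRect(cn))+[230,150]
q=np.array([onz(c,*p,5)[:2] for p in bx]);print(q.round(1),q.mean(0))
E
```

```text
lid z10
[[544.5, 70.1], [581.8, -20.1], [454.6, -71.5], [416.8, 15.0]] c [499.4  -1.7] [np.float64(97.6), np.float64(137.3), np.float64(94.4), np.float64(139.0)]
yaw 22.67
keeper
[[613.3, -237.8], [583.0, -344.9], [432.2, -302.8], [458.0, -195.2]] c [ 521.6 -270.2] [np.float64(111.3), np.float64(156.6), np.float64(110.7), np.float64(161.1)]
yaw -15.48
salt [ 618. -113.   45.]
garlic [ 383. -132.   30.]
mug [ 587. -392.   96.]
lemon [374. 214.  28.]
tongue [570.  28.   2.]
[  14   47   62   72 2698]
[[553.   74.4]
 [591.7 -16.6]
 [454.8 -72.8]
 [417.6  16.8]] [5.04277462e+02 4.42438133e-01]
```

```bash
for i in 1; do python3 -m creep '[[[-0.48,-0.48,0],[0,0,0]],[[-0.96,-0.966,0],[0,0,0]],[[-0.96,-0.966,0],[0,0,0]]]'
python3 -m creep '[[[-0.48,-0.48,0],[0,0,0]],[[-0.96,-0.966,0],[0,0,0]],[[-0.96,-0.966,0],[0,0,0]]]'
python3 -m creep '[[[-0.48,-0.48,0],[0,0,0]],[[-0.96,-0.966,0],[0,0,0]],[[-0.96,-0.966,0],[0,0,0]]]'
python3 -m creep '[[[-0.48,-0.48,0],[0,0,0]],[[-0.96,-0.966,0],[0,0,0]],[[-0.96,-0.966,0],[0,0,0]]]'
python3 -m creep '[[[-0.48,-0.48,0],[0,0,-0.12]],[[-0.96,-0.966,0],[0,0,-0.24]],[[-0.96,-0.966,0],[0,0,-0.36]],[[-0.96,-0.966,0],[0,0,-0.455]],[[-0.96,-0.966,0],[0,0,-0.455]],[[-0.96,-0.966,0],[0,0,-0.455]]]'; done
python3 - <<'E'
from h import *
c=cap('wrist');cv2.imwrite('pics/w1.png',c['image']);s=arm.read_state();print(c['f'],-c['R'].T@c['t'],c['R'],s['time_s'],s['tool_pos'],s['orientation'])
E
```

```text
time_s: 0.52
tool_pos: [244.0, 476.5, 242.4]
orientation: [-0.0, 0.146, 0.989, -0.0]
wrist_force: [-0.1, 0.1, 0.7]
opening: 85.6
grip_force: 0.0
time_s: 0.9
tool_pos: [308.4, 357.1, 242.4]
orientation: [0.0, 0.146, 0.989, -0.0]
wrist_force: [-0.4, 0.1, -0.6]
opening: 85.6
grip_force: 0.0
time_s: 1.27
tool_pos: [373.1, 237.5, 242.4]
orientation: [0.0, 0.146, 0.989, 0.0]
wrist_force: [-0.9, 0.7, -0.4]
opening: 84.9
grip_force: 0.0
time_s: 1.65
tool_pos: [437.6, 117.7, 242.2]
orientation: [0.0, 0.146, 0.989, 0.0]
wrist_force: [-0.3, 0.8, -0.2]
opening: 85.5
grip_force: 0.0
time_s: 2.4
tool_pos: [500.5, 0.2, 242.3]
orientation: [0.0, -0.194, 0.981, 0.0]
wrist_force: [-0.5, 0.6, -0.3]
opening: 85.4
grip_force: 0.0
356.82248081627347 [434.4657089  -27.99129973 374.18890679] [[-3.80376693e-01  9.24831477e-01  5.57555712e-04]
 [ 8.86865251e-01  3.64590354e-01  2.83802573e-01]
 [ 2.62266274e-01  1.08446361e-01 -9.58882573e-01]] 2.45 [ 5.00554470e+02 -3.99294853e-03  2.42344927e+02] [ 9.63809752e-05 -1.94319257e-01  9.80938332e-01  8.29229223e-05]
```

View pics/w1.png

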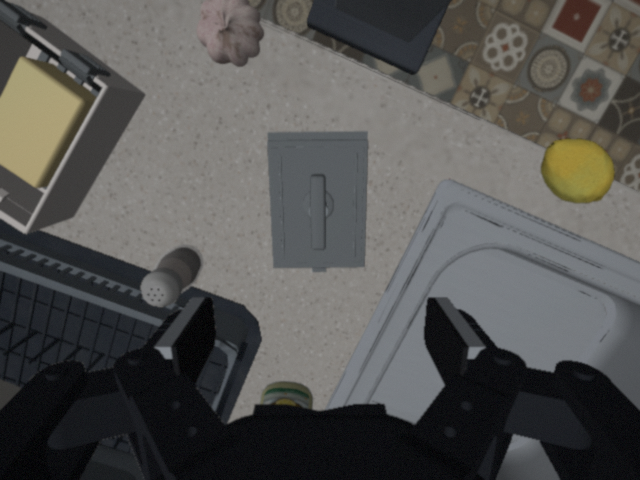

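The wrist view shows the lid with its lip corners at (268,133) and (368,131), back corners at (273,268) and (365,267), and the bar from (318,176) to (318,248).

```bash
cat >> h.py <<'E'
def tdelta(s,target): # world target of TCP -> tool shift in units
    from scipy.spatial.transform import Rotation as Ro
    w,x,y,z=s['orientation'];R=Ro.from_quat([x,y,z,w]).as_matrix()
    return R.T@(np.array(target)-s['tool_pos'])/100, R
E
python3 - <<'E'
from h import *
c=cap('wrist');s=arm.read_state()
O=lambda u,v,z:onz(c,u,v,z)[:2]
fl,fr,bl,br=O(368,131,2),O(268,133,2),O(365,268,10),O(273,268,10)  # image right = world left(+y)
print(fl,fr,bl,br,np.linalg.norm(fl-fr),np.linalg.norm(bl-br),np.linalg.norm(fl-bl))
d=(bl+br-fl-fr)/2;yaw=np.arctan2(d[1],d[0]);print('yaw',np.degrees(yaw))
print('origin from outline',(fl+fr+bl+br)/4+1*d/np.linalg.norm(d))
f,b=O(318,176,56),O(318,248,56);print('bar',f,b,(f+b)/2,np.linalg.norm(f-b),np.degrees(np.arctan2(*(b-f)[::-1])))
print('tongue',O(320,270,2))
# fine bar edges: row-wise profile
g=cv2.cvtColor(c['image'],6)
for r in (190,230): print(r,g[r,300:336].tolist())
print(g[165:186,318].tolist(),g[240:258,318].tolist())
_,R=tdelta(s,s['tool_pos']);print('toolx yaw',np.degrees(np.arctan2(R[1,0],R[0,0])))
E
```

```text
[415.52723281  16.79404778] [455.47878572 -75.15706001] [547.97710637  72.60377236] [586.26101661 -20.40015358] 100.25533803399264 100.57528535662777 143.7278482486362
yaw 22.784098151038236
origin from outline [502.23300605  -1.15258864]
bar [470.0212594  -14.77303536] [532.12168825  10.72023644] [501.07147382  -2.02639946] 67.12950297662431 22.318975764526968
tongue [571.81574065  29.23467536]
190 [90, 92, 93, 92, 93, 93, 93, 90, 92, 88, 84, 90, 95, 94, 93, 92, 93, 92, 92, 90, 89, 89, 87, 77, 62, 61, 80, 89, 93, 91, 91, 91, 93, 91, 93, 91]
230 [92, 92, 92, 93, 90, 91, 91, 92, 94, 92, 88, 83, 89, 93, 94, 93, 92, 92, 90, 91, 89, 88, 89, 81, 68, 67, 85, 91, 93, 93, 92, 92, 91, 92, 93, 91]
[91, 93, 91, 92, 90, 92, 91, 90, 83, 66, 60, 72, 82, 87, 92, 94, 92, 91, 92, 92, 92] [91, 91, 91, 90, 91, 90, 92, 91, 83, 81, 86, 91, 91, 92, 90, 93, 92, 91]
toolx yaw -157.5680264752649
```

```bash
python3 -m creep '[[[0,-0.01,0.45],[0,0,0]],[[0,-0.02,0.9],[0,0,0]],[[0,-0.02,1.0],[0,0,0]]]' && python3 -m creep '[[[0,0,0.4],[0,0,0]],[[0,0,0.7],[0,0,0]],[[0,0,0.9],[0,0,0]],[[0,0,1.0],[0,0,0]],[[0,0,1.0],[0,0,0]]]' && python3 -m creep '[[[0,0,0.02],[0,0,0]],[[0,0,0.02],[0,0,0]],[[0,0,0.02],[0,0,0]],[[0,0,0.02],[0,0,0]],[[0,0,0.02],[0,0,0]],[[0,0,0.02],[0,0,0]],[[0,0,0.02],[0,0,0]]]' -1 70
```

```text
time_s: 2.88
tool_pos: [500.4, -2.5, 140.5]
orientation: [-0.002, -0.195, 0.981, 0.001]
wrist_force: [-0.3, 0.9, 1.0]
opening: 85.5
grip_force: 0.0
time_s: 3.5
tool_pos: [501.7, -2.8, 42.7]
orientation: [0.0, -0.195, 0.981, -0.0]
wrist_force: [-0.1, 0.3, 0.8]
opening: 85.3
grip_force: 0.0
time_s: 4.38
tool_pos: [501.4, -2.9, 40.5]
orientation: [0.0, -0.195, 0.981, -0.0]
wrist_force: [-1.5, 0.2, 5.7]
opening: 14.8
grip_force: 68.4
```

```bash
python3 -m creep '[[[0,0,-0.2],[0,0,0]],[[0,0,-0.6],[0,0,0]],[[0,0,-1.0],[0,0,0]],[[0,0,-1.0],[0,0,0]]]' && python3 -m creep '[[[0.14,-0.42,-0.2],[0,0,0]],[[0.28,-0.85,-0.4],[0,0,0]],[[0.28,-0.85,-0.4],[0,0,0]],[[0.28,-0.85,-0.4],[0,0,0]]]' && python3 - <<'E'
from h import *
import pickle
D={}
for n in ['wrist','top','scene']:
    D[n]=cap(n)
pickle.dump(D,open('k.pkl','wb'))
w=D['wrist']['image'];
cv2.imwrite('pics/w2.png',w)
a=D['top']['image'];p=proj(D['top'],[521,-270,67]).astype(int);a=a[p[1]-55:p[1]+55,p[0]-50:p[0]+50]
b=D['scene']['image'];q=proj(D['scene'],[521,-270,67]).astype(int);b=b[q[1]-60:q[1]+60,q[0]-65:q[0]+65]
cv2.imwrite('pics/z2.png',np.hstack([cv2.resize(a,(400,440),interpolation=2),cv2.resize(b,(400,440*400*120//(130*440)),interpolation=2)[:440] if 0 else cv2.copyMakeBorder(cv2.resize(b,(400,369),interpolation=2),0,71,0,0,0)]))
print(p,q)
E
```

```text
time_s: 4.88
tool_pos: [502.2, -3.0, 142.4]
orientation: [0.002, -0.195, 0.981, -0.001]
wrist_force: [-0.7, 0.0, -4.1]
opening: 14.7
grip_force: 68.5
time_s: 5.38
tool_pos: [507.3, -91.9, 179.0]
orientation: [-0.001, -0.195, 0.981, 0.001]
wrist_force: [0.8, 0.2, -2.8]
opening: 14.6
grip_force: 69.0
[397 219] [375 291]
```

View pics/w2.png

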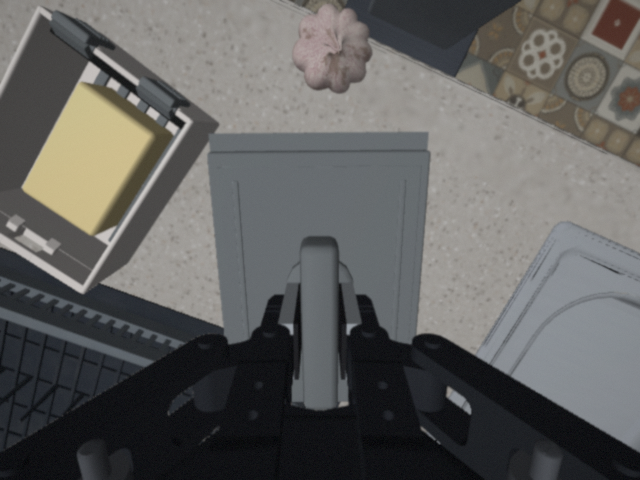

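View pics/z2.png

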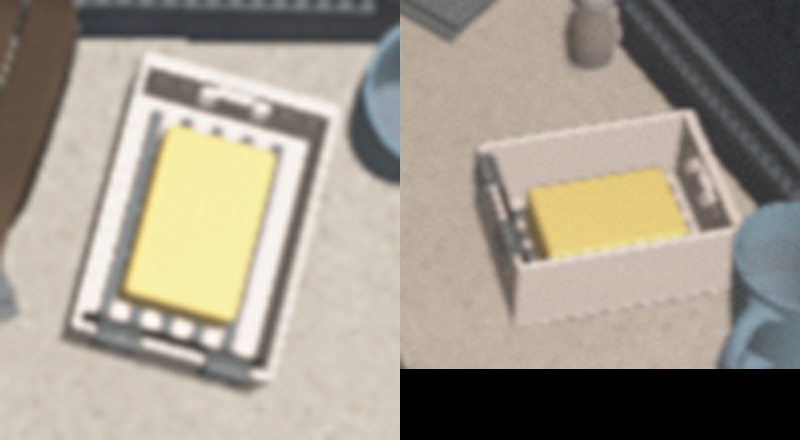

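The wrist view shows the keeper's rim corners at front-left (188,123), back-left (83,290) and front-right (40,10). The crops show the rim corners in the top and scene views too.

```bash
python3 - <<'E'
from h import *
import pickle
D=pickle.load(open('k.pkl','rb'))
T=lambda u,v:(347+(u+.5)/4-.5,164+(v+.5)/4-.5); S=lambda u,v:(310+(u+.5)/3.077-.5,231+(v+.5)/3.077-.5)
sets={'top':{'bl':T(147,54),'br':T(335,105),'fr':T(270,381),'fl':T(68,328)},'scene':{'bl':S(288,110),'br':S(337,230),'fr':S(118,265),'fl':S(78,148)},'wrist':{'bl':(83,290),'fl':(188,123),'fr':(40,9)}}
for n,s in sets.items():
    q={k:onz(D[n],*p,67)[:2] for k,p in s.items()}
    print(n,{k:v.round(1).tolist() for k,v in q.items()})
    L=lambda a,b:(np.linalg.norm(q[a]-q[b]).round(1),np.degrees(np.arctan2(*(q[a]-q[b])[::-1])).round(2))
    print(' len left',L('bl','fl'),'front',L('fl','fr'),*( ['right',L('br','fr'),'back',L('bl','br')] if 'br' in q else []))
    if 'br' in q: print(' c',sum(q.values())/4)
    else:print(' c',(q['bl']+q['fr'])/2)
# triangulate bl between views
for k in ('bl','fl','br','fr'):
    A=[];
    rs=[ray(D[n],*sets[n][k]) for n in sets if k in sets[n]]
    M=np.zeros((3,3));v=np.zeros(3)
    for o,d in rs:
        d=d/np.linalg.norm(d);P=np.eye(3)-np.outer(d,d);M+=P;v+=P@o
    print(k,np.linalg.solve(M,v).round(1))
# fine white mask of rim in top
im=D['top']['image'].astype(int)
s=arm.read_state();print(s['tool_pos'],s['orientation'])
E
```

```text
top {'bl': [615.8, -239.8], 'br': [588.9, -343.0], 'fr': [436.9, -303.8], 'fl': [464.4, -195.6]}
 len left (np.float64(157.7), np.float64(-16.26)) front (np.float64(111.6), np.float64(75.75)) right (np.float64(157.0), np.float64(-14.46)) back (np.float64(106.7), np.float64(75.42))
 c [ 526.49757318 -270.52886716]
scene {'bl': [613.8, -237.8], 'br': [581.3, -343.5], 'fr': [437.4, -301.2], 'fl': [464.3, -200.4]}
 len left (np.float64(154.1), np.float64(-14.05)) front (np.float64(104.3), np.float64(75.07)) right (np.float64(150.0), np.float64(-16.37)) back (np.float64(110.6), np.float64(72.94))
 c [ 524.18730665 -270.75409413]
wrist {'bl': [613.7, -240.5], 'fl': [468.8, -201.4], 'fr': [439.0, -304.4]}
 len left (np.float64(150.1), np.float64(-15.1)) front (np.float64(107.2), np.float64(73.91))
 c [ 526.36119488 -272.4527647 ]
bl [ 613.6 -239.4   68.6]
fl [ 466.2 -198.7   65.8]
br [ 586.6 -342.3   64. ]
fr [ 437.4 -302.9   68.8]
[507.58274662 -91.25235486 179.39470201] [-7.47034704e-04 -1.95608848e-01  9.80681588e-01  4.93737195e-04]
```

```bash
python3 -m creep '[[[0.15,-0.42,0],[0,0,0.08]],[[0.29,-0.84,0],[0,0,0.19]],[[0.29,-0.84,0],[0,0,0.22]],[[0.29,-0.84,0],[0,0,0.22]]]' && python3 -m creep '[[[0.31,-0.32,0],[0,0,0.11]],[[0.505,-0.68,0],[0,0,0.219]],[[0.505,-0.68,0],[0,0,0.219]],[[0.505,-0.68,0],[0,0,0.219]]]' && python3 - <<'E'
from h import *
s=arm.read_state();print(s['time_s'],s['wrist_force'])
d,R=tdelta(s,[518.3,-268.9,125]);print(s['tool_pos'],d,np.degrees(np.arctan2(R[1,0],R[0,0])),R[:,2])
E
```

```text
time_s: 6.02
tool_pos: [513.2, -180.4, 179.7]
orientation: [-0.0, -0.032, 0.999, 0.0]
wrist_force: [0.4, 0.3, -3.0]
opening: 14.9
grip_force: 69.1
time_s: 6.52
tool_pos: [467.4, -251.0, 180.1]
orientation: [-0.0, 0.131, 0.991, 0.0]
wrist_force: [-0.8, -0.1, -1.9]
opening: 14.8
grip_force: 69.2
6.525 [-0.79800547 -0.05067022 -1.92496775]
[ 467.36123863 -251.02629166  180.14734342] [-0.53850935 -0.04027109  0.55129987] 164.9204963665535 [-1.84402177e-04  4.45142270e-04 -9.99999884e-01]
```

```bash
python3 -m creep '[[[-0.27,-0.02,0.2],[0,0.05,0]],[[-0.54,-0.04,0.4],[0,0.1,0]],[[-0.54,-0.04,0.55],[0,0.1,0]],[[-0.54,-0.04,0.55],[0,0.1,0]],[[-0.54,-0.04,0.55],[0,0.1,0]]]' && python3 - <<'E'
from h import *
s=arm.read_state();c=cap('wrist');cv2.imwrite('pics/w3.png',c['image']);import pickle;pickle.dump((c,s),open('w3.pkl','wb'))
E
```

```text
time_s: 7.15
tool_pos: [518.0, -269.3, 126.0]
orientation: [-0.074, 0.132, 0.988, 0.01]
wrist_force: [0.3, -0.0, -1.9]
opening: 14.7
grip_force: 69.2
```

View pics/w3.png

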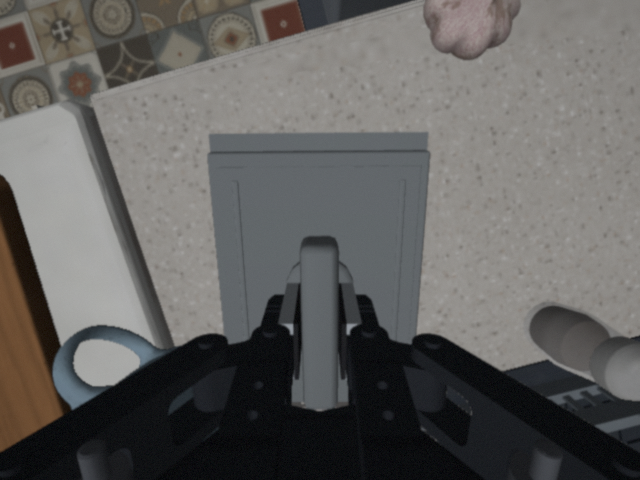

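The wrist view shows the lid hiding the keeper. The lid's seat in the hand hasn't changed: the lip corners are at (209,133) and (428,132).

```bash
python3 - <<'E'
from h import *
import pickle
D=pickle.load(open('k.pkl','rb'));c=D['wrist']
# level hold: TCP (507.58,-91.25,179.39), yaw of lid 22.45
T=np.array([507.58,-91.25]);y=np.radians(22.45);R=np.array([[np.cos(y),-np.sin(y)],[np.sin(y),np.cos(y)]])
for n,u,v,z in [('lipR',209,133.5,3.8),('lipL',428.5,132.5,3.8),('slabR',209,153,10),('slabL',429,152,10),('barfront',319,237,56)]:
    print(n,(R.T@(onz(c,u,v,139+z)[:2]-T)).round(1))
p=[]
for n in ('scene','top'):
    k=cap(n);q=proj(k,[526,-271,80]).astype(int);a=k['image'][q[1]-60:q[1]+60,q[0]-65:q[0]+65];p.append(cv2.resize(a,(400,369),interpolation=2));print(n,q)
cv2.imwrite('pics/z3.png',np.hstack(p))
E
```

```text
lipR [-71.6 -51.3]
lipL [-72.   48.3]
slabR [-63.3 -50.2]
slabL [-63.7  47.4]
barfront [-37.9  -1.5]
scene [377 286]
top [399 216]
```

View pics/z3.png

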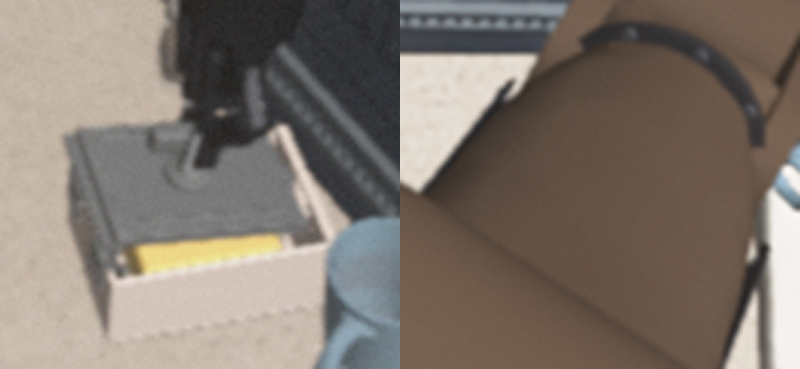

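The scene crop shows the tilted lid over the keeper, with its back end above the mouth and the slot visible. Now I'll lower it.

```bash
python3 -m creep '[[[-0.007,0.005,0.05],[0,0,0]],[[-0.015,0.005,0.1],[0,0,0]],[[-0.02,0.005,0.135],[0,0,0]],[[-0.025,0.005,0.163],[0,0,0]],[[-0.025,0.005,0.163],[0,0,0]],[[-0.025,0.005,0.163],[0,0,0]]]' && python3 - <<'E'
from h import *
s=arm.read_state();print(s['tool_pos'],s['wrist_force'],s['ft_torque'])
c=cap('scene');k=c;q=proj(k,[526,-271,80]).astype(int);a=k['image'][q[1]-60:q[1]+60,q[0]-65:q[0]+65];cv2.imwrite('pics/z4.png',cv2.resize(a,(650,600),interpolation=2))
E
```

```text
time_s: 8.05
tool_pos: [518.5, -269.5, 108.8]
orientation: [-0.074, 0.132, 0.988, 0.01]
wrist_force: [-0.1, -0.1, -2.8]
opening: 14.7
grip_force: 69.2
[ 518.4734495  -269.50515433  108.84762272] [-0.1153443  -0.14379526 -2.75282296] [-0.02692658 -0.12374831  0.01435939]
```

```bash
python3 -m creep '[[[-0.03,0.005,-0.005],[0,0,0]],[[-0.06,0.005,-0.009],[0,0,0]],[[-0.08,0.005,-0.012],[0,0,0]],[[-0.1,0.005,-0.015],[0,0,0]],[[-0.1,0.005,-0.015],[0,0,0]]]' && python3 -m creep '[[[-0.01,0,-0.0015],[0,0,0]],[[-0.02,0,-0.003],[0,0,0]],[[-0.02,0,-0.003],[0,0,0]]]'
```

```text
time_s: 8.72
tool_pos: [528.4, -271.6, 108.7]
orientation: [-0.074, 0.132, 0.988, 0.01]
wrist_force: [-0.5, -0.0, -2.2]
opening: 14.4
grip_force: 69.2
time_s: 9.1
tool_pos: [530.3, -272.2, 108.7]
orientation: [-0.074, 0.132, 0.988, 0.01]
wrist_force: [-0.6, 0.8, -2.7]
opening: 14.7
grip_force: 69.2
```

```bash
for i in 1; do python3 -m creep '[[[-0.01,0,-0.0015],[0,0,0]],[[-0.01,0,-0.0015],[0,0,0]]]'; python3 -m creep '[[[-0.01,0,-0.0015],[0,0,0]],[[-0.01,0,-0.0015],[0,0,0]]]'; done | grep -E 'pos|wrist'
```

```text
tool_pos: [531.3, -272.4, 108.7]
wrist_force: [-0.8, -0.1, -1.9]
tool_pos: [532.2, -272.7, 108.8]
wrist_force: [-0.5, 0.8, -2.3]
```

```bash
for i in 1; do python3 -m creep '[[[-0.01,0,-0.0015],[0,0,0]],[[-0.01,0,-0.0015],[0,0,0]]]'; python3 -m creep '[[[-0.01,0,-0.0015],[0,0,0]],[[-0.01,0,-0.0015],[0,0,0]]]'; done | grep -E 'pos|wrist'
python3 - <<'E'
from h import *
c=cap('scene');k=c;q=proj(k,[526,-271,80]).astype(int);a=k['image'][q[1]-60:q[1]+60,q[0]-65:q[0]+65];cv2.imwrite('pics/z5.png',cv2.resize(a,(650,600),interpolation=2))
E
```

```text
tool_pos: [532.7, -272.6, 108.7]
wrist_force: [-4.2, 3.6, 1.0]
tool_pos: [533.0, -272.5, 108.7]
wrist_force: [-8.2, 5.7, 3.2]
```

View pics/z5.png

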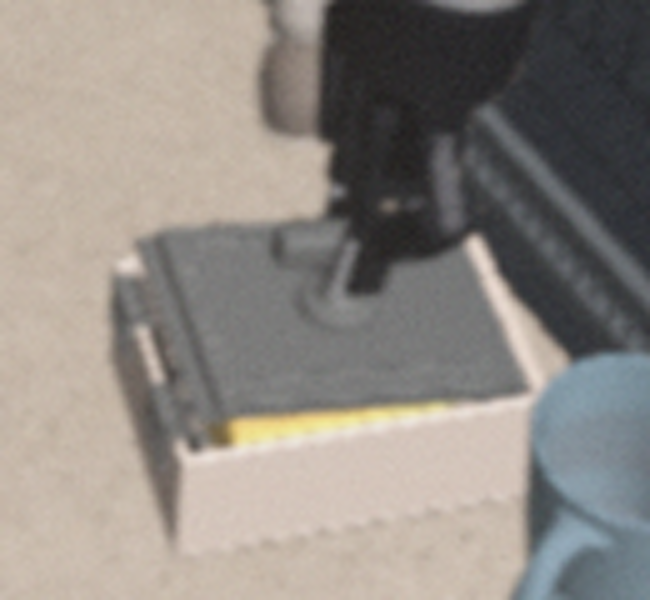

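The scene crop shows the lid's back inside the rim and its front raised above the catches. It made contact at the back wall, so I'll back off a little and then lay it down onto the catches.

```bash
python3 -m creep '[[[0.014,0.005,0.002],[0,0,0]],[[0.027,0.01,0.004],[0,0,0]],[[0.027,0.01,0.004],[0,0,0]]]' && python3 - <<'E'
from h import *
s=arm.read_state();print(s['tool_pos'],s['wrist_force'],s['ft_torque'])
E
```

```text
time_s: 10.52
tool_pos: [532.1, -271.9, 108.8]
orientation: [-0.074, 0.132, 0.988, 0.01]
wrist_force: [0.7, -0.5, -3.3]
opening: 14.6
grip_force: 69.3
[ 532.11196964 -271.87163543  108.83117574] [ 0.66650468 -0.54825922 -3.25184872] [-0.35006801 -0.15838353 -0.02067261]
```

```bash
python3 -m creep '[[[0.006,0,0.019],[0,-0.016,0]],[[0.012,0,0.037],[0,-0.032,0]],[[0.018,0,0.056],[0,-0.048,0]],[[0.023,0,0.075],[0,-0.063,0]],[[0.023,0,0.075],[0,-0.063,0]]]' && python3 - <<'E'
from h import *
s=arm.read_state();print(s['tool_pos'],s['wrist_force'],s['ft_torque'])
E
```

```text
time_s: 11.15
tool_pos: [529.0, -270.9, 102.2]
orientation: [-0.026, 0.133, 0.991, 0.003]
wrist_force: [3.4, -3.5, 3.1]
opening: 14.5
grip_force: 69.8
[ 528.96115514 -270.94992093  102.23843869] [ 3.38319805 -3.47543695  3.06018821] [-0.58265543 -0.36869008 -0.01980433]
```

```bash
python3 -m creep '[[[0,0,0],[0,0,0]],[[0,0,0],[0,0,0]],[[0,0,0],[0,0,0]]]' -0.1 && python3 -m creep '[[[0,0,-0.2],[0,0,0]],[[0,0,-0.6],[0,-0.037,0]],[[0,0,-0.9],[0,-0.037,0]],[[0,0,-0.9],[0,-0.037,0]]]' - && python3 - <<'E'
from h import *
s=arm.read_state();print(s['tool_pos'],s['wrist_force'])
c=cap('wrist');cv2.imwrite('pics/w6.png',c['image']);import pickle;pickle.dump((c,s),open('w6.pkl','wb'))
E
```

```text
time_s: 11.52
tool_pos: [528.3, -270.4, 101.4]
orientation: [-0.028, 0.132, 0.991, 0.004]
wrist_force: [-0.5, 0.7, 0.9]
opening: 38.4
grip_force: 0.0
time_s: 12.02
tool_pos: [533.9, -272.3, 193.7]
orientation: [0.002, 0.132, 0.991, -0.001]
wrist_force: [-0.6, 0.1, 0.1]
opening: 38.7
grip_force: 0.0
[ 533.92546605 -272.26884152  193.6570186 ] [-0.58054168  0.13944317  0.13594277]
```

View pics/w6.png

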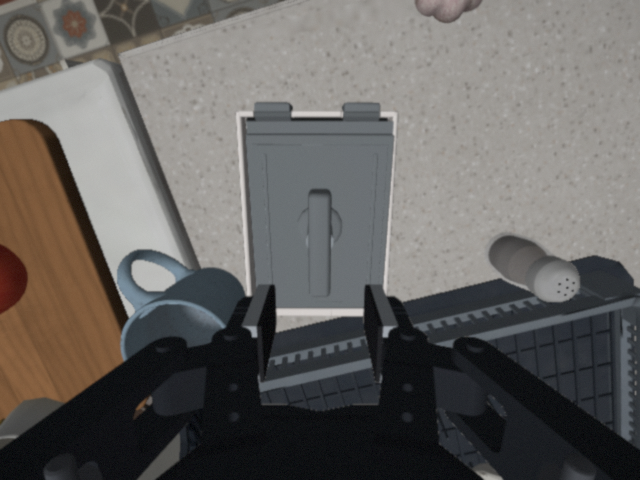

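The lid sits inside the rim, leaning on the catches. The rim corners are at (238,113), (396,113), (250,315) and (388,315), the catches at (273,110) and (361,109), and the bar at (319,243).

```bash
python3 - <<'E'
from h import *
import pickle
c,s=pickle.load(open('w6.pkl','rb'))
q=np.array([onz(c,u,v,67)[:2] for u,v in [(396.5,112.5),(237.5,112.5),(388.5,315.5),(249,315.5)]])
d=(q[2]+q[3]-q[0]-q[1])/2;yaw=np.arctan2(d[1],d[0]);L=np.linalg.norm
print(q.round(1).tolist(),L(q[0]-q[1]),L(q[2]-q[3]),L(d),np.degrees(yaw),'c',q.mean(0))
for y in (30,-30,0):
    k=q.mean(0);cy,sy=np.cos(yaw),np.sin(yaw);k=np.array([525.9,-270.8]) if 0 else k
    t=[k[0]-53*cy-y*sy,k[1]-53*sy+y*cy,85+11+9]
    print(y,np.round(t,1),tdelta(s,t)[0])
E
```

```text
[[467.1, -199.8], [438.4, -305.1], [618.0, -237.8], [588.3, -346.8]] 109.05845669959334 113.0307565704609 155.5627161628564 -14.838806799642942 c [ 527.94041881 -272.37427824]
30 [ 484.4 -229.8  105. ] [0.59252513 0.28056799 0.8842606 ]
-30 [ 469.  -287.8  105. ] [ 0.58850298 -0.31941824  0.88485807]
0 [ 476.7 -258.8  105. ] [ 0.59051406 -0.01942513  0.88455933]
```

```bash
python3 -m creep '[[[0.3,0.15,0.1],[0,0,0]],[[0.59,0.295,0.4],[0,0,0]],[[0.59,0.295,0.8],[0,0,0]],[[0.59,0.295,0.8],[0,0,0]],[[0.59,0.295,0.8],[0,0,0]]]' -1 20 && python3 -m creep '[[[0,0,0.12],[0,0,0]],[[0,0,0.22],[0,0,0]],[[0,0,0.24],[0,0,0]],[[0,0,0.24],[0,0,0]]]' && python3 -m creep '[[[0,0,0.02],[0,0,0]],[[0,0,0.04],[0,0,0]],[[0,0,0.05],[0,0,0]],[[0,0,0.05],[0,0,0]]]'
```

```text
time_s: 12.7
tool_pos: [484.5, -228.3, 111.9]
orientation: [-0.0, 0.133, 0.991, 0.0]
wrist_force: [-0.6, -0.1, -0.9]
opening: 0.2
grip_force: 0.0
time_s: 13.2
tool_pos: [484.1, -228.0, 87.5]
orientation: [-0.0, 0.133, 0.991, 0.0]
wrist_force: [-0.7, 0.2, -0.3]
opening: -0.2
grip_force: 0.0
time_s: 13.7
tool_pos: [484.2, -228.0, 82.5]
orientation: [0.0, 0.133, 0.991, 0.0]
wrist_force: [-0.9, -1.0, 1.1]
opening: 0.3
grip_force: 0.5
```

```bash
for i in 1; do python3 -m creep '[[[0,0,0.01],[0,0,0]],[[0,0,0.01],[0,0,0]]]';python3 -m creep '[[[0,0,0.01],[0,0,0]],[[0,0,0.01],[0,0,0]]]';python3 -m creep '[[[0,0,0.01],[0,0,0]],[[0,0,0.01],[0,0,0]]]'; done | grep -E 'pos|wrist'
```

```text
tool_pos: [484.2, -228.0, 81.6]
wrist_force: [-0.2, 0.0, 3.6]
tool_pos: [484.1, -228.0, 80.6]
wrist_force: [-0.9, 0.5, 5.5]
tool_pos: [484.1, -228.0, 79.8]
wrist_force: [-2.7, 0.5, 7.5]
```

```bash
for i in 1; do python3 -m creep '[[[0,0,0.01],[0,0,0]],[[0,0,0.01],[0,0,0]]]';python3 -m creep '[[[0,0,0.01],[0,0,0]],[[0,0,0.01],[0,0,0]]]';python3 -m creep '[[[0,0,0.01],[0,0,0]],[[0,0,0.01],[0,0,0]]]'; done | grep -E 'pos|wrist'
```

```text
tool_pos: [484.1, -228.0, 78.4]
wrist_force: [0.2, 0.2, 0.4]
tool_pos: [484.1, -227.9, 77.6]
wrist_force: [-1.5, 0.2, 4.3]
tool_pos: [484.0, -227.9, 76.9]
wrist_force: [-2.3, 1.9, 10.2]
```

The left catch clicked: the force dropped to 0.4 N, then rose to a firm 10 N. Next is the right side.

```bash
for i in 1; do python3 -m creep '[[[0,0,-0.12],[0,0,0]],[[0,-0.3,-0.12],[0,0,0]],[[0,-0.6,-0.12],[0,0,0]],[[0,-0.6,-0.08],[0,0,0]],[[0,-0.6,-0.06],[0,0,0]],[[0,-0.6,-0.06],[0,0,0]]]';python3 -m creep '[[[0,0,0.01],[0,0,0]],[[0,0,0.02],[0,0,0]],[[0,0,0.02],[0,0,0]]]';python3 -m creep '[[[0,0,0.01],[0,0,0]],[[0,0,0.01],[0,0,0]]]';python3 -m creep '[[[0,0,0.01],[0,0,0]],[[0,0,0.01],[0,0,0]]]';python3 -m creep '[[[0,0,0.01],[0,0,0]],[[0,0,0.01],[0,0,0]]]'; done | grep -E 'pos|wrist|time'
```

```text
time_s: 15.95
tool_pos: [468.5, -285.1, 82.4]
wrist_force: [-0.1, -0.1, 0.3]
time_s: 16.32
tool_pos: [468.4, -285.7, 80.5]
wrist_force: [-0.4, 0.4, 0.5]
time_s: 16.58
tool_pos: [468.3, -285.9, 79.5]
wrist_force: [0.3, 0.8, 0.6]
time_s: 16.82
tool_pos: [468.4, -285.9, 78.5]
wrist_force: [-0.3, 0.5, -1.0]
time_s: 17.08
tool_pos: [468.4, -285.9, 77.7]
wrist_force: [-0.8, 0.8, 3.2]
```

```bash
for i in 1; do python3 -m creep '[[[0,0,0.01],[0,0,0]],[[0,0,0.01],[0,0,0]]]';python3 -m creep '[[[0,0,0.01],[0,0,0]],[[0,0,0.01],[0,0,0]]]'; python3 -m creep '[[[0,0,-0.1],[0,0,0]],[[0,0,-0.4],[0,0,0]],[[0,0,-0.8],[0,0,0]],[[0,0,-0.9],[0,0,0]],[[0,0,-0.9],[0,0,0]]]'; done | grep -E 'pos|wrist|time'
python3 - <<'E'
from h import *
import pickle
s=arm.read_state();c=cap('wrist');pickle.dump((c,s),open('w7.pkl','wb'))
a=c['image'];p=proj(c,[453,-252,67]).astype(int);print(p)
y0=max(p[1]-60,0);cv2.imwrite('pics/w7.png',cv2.resize(a[y0:y0+150,max(p[0]-110,0):p[0]+110],None,fx=3.5,fy=3.5,interpolation=2))
E
```

```text
time_s: 17.32
tool_pos: [468.3, -286.0, 77.1]
wrist_force: [-3.6, 1.5, 10.0]
time_s: 17.58
tool_pos: [468.3, -286.0, 76.5]
wrist_force: [-4.1, 0.6, 15.1]
time_s: 18.2
tool_pos: [468.4, -285.9, 165.8]
wrist_force: [0.6, 0.4, -0.3]
[363 206]
```

View pics/w7.png

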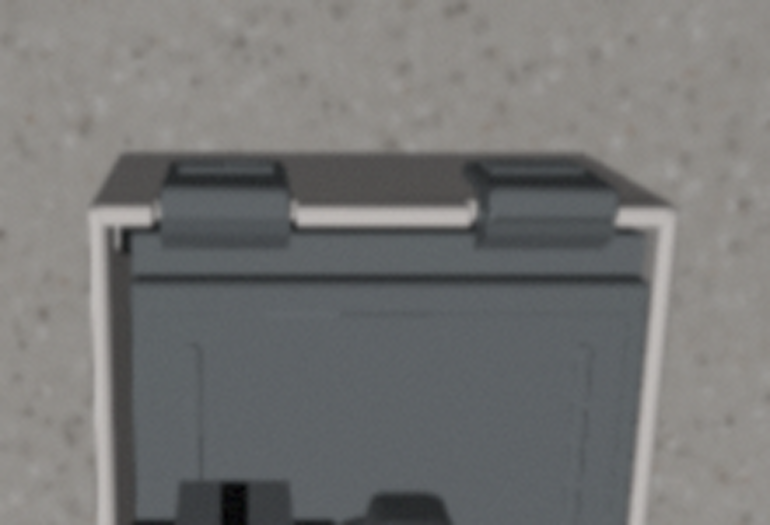

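Both catch noses lie over the lip, at crop (225,240) and (545,240). I'll re-check the left side firmly with both latched, then move to the bar.

```bash
for i in 1; do python3 -m creep '[[[0,0.3,0.2],[0,0,0]],[[0,0.6,0.4],[0,0,0]],[[0,0.6,0.7],[0,0,0]],[[0,0.6,0.82],[0,0,0]],[[0,0.6,0.86],[0,0,0]],[[0,0.6,0.86],[0,0,0]]]';python3 -m creep '[[[0,0,0.01],[0,0,0]],[[0,0,0.02],[0,0,0]],[[0,0,0.02],[0,0,0]]]';python3 -m creep '[[[0,0,0.01],[0,0,0]],[[0,0,0.01],[0,0,0]]]';python3 -m creep '[[[0,0,0.005],[0,0,0]],[[0,0,0.005],[0,0,0]]]'; done | grep -E 'pos|wrist|time'
```

```text
time_s: 19.0
tool_pos: [484.1, -228.4, 79.7]
wrist_force: [0.1, 0.1, -0.6]
time_s: 19.38
tool_pos: [484.3, -228.1, 77.8]
wrist_force: [0.3, -2.1, 1.2]
time_s: 19.62
tool_pos: [484.2, -228.1, 77.1]
wrist_force: [-2.3, -0.2, 8.7]
time_s: 19.88
tool_pos: [484.2, -228.0, 76.9]
wrist_force: [-2.4, 0.4, 10.0]
```

```bash
for i in 1; do python3 -m creep '[[[0,0,0.005],[0,0,0]],[[0,0,0.005],[0,0,0]]]';python3 -m creep '[[[0,0,-0.2],[0,0,0]],[[0,0,-0.55],[0,0,0]],[[0,0,-0.7],[0,0,0]],[[-0.27,-0.15,-0.7],[0,0,0]],[[-0.53,-0.305,-0.65],[0,0,0]],[[-0.53,-0.305,-0.55],[0,0,0]],[[-0.53,-0.305,-0.55],[0,0,0]]]'; python3 -m creep '[[[0,0,0.02],[0,0,0]],[[0,0,0.04],[0,0,0]],[[0,0,0.06],[0,0,0]],[[0,0,0.06],[0,0,0]]]'; done | grep -E 'pos|wrist|time'
python3 - <<'E'
from h import *
c=cap('wrist');cv2.imwrite('pics/w8.png',cv2.resize(c['image'][200:420,180:460],None,fx=2.5,fy=2.5,interpolation=2))
E
```

```text
time_s: 20.12
tool_pos: [484.2, -228.0, 76.5]
wrist_force: [-3.3, 1.1, 13.4]
time_s: 21.0
tool_pos: [526.3, -270.6, 129.1]
wrist_force: [-0.4, 0.2, -0.3]
time_s: 21.5
tool_pos: [527.2, -271.3, 124.5]
wrist_force: [-0.7, 0.0, -0.2]
```

View pics/w8.png

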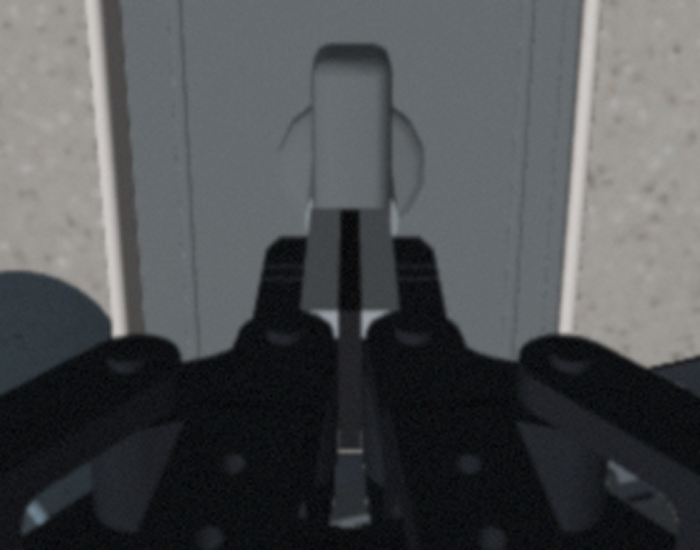

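The shut fingertips stand over the middle of the bar, with their tips at crop (350,210). Now I'll push down.

```bash
for i in 1; do python3 -m creep '[[[0,0,0.01],[0,0,0]],[[0,0,0.02],[0,0,0]],[[0,0,0.02],[0,0,0]]]';python3 -m creep '[[[0,0,0.015],[0,0,0]],[[0,0,0.03],[0,0,0]],[[0,0,0.04],[0,0,0]],[[0,0,0.04],[0,0,0]]]'; python3 -m creep '[[[0,0,0.01],[0,0,0]],[[0,0,0.015],[0,0,0]],[[0,0,0.015],[0,0,0]]]'; done | grep -E 'pos|wrist|time'
```

```text
time_s: 21.92
tool_pos: [527.3, -271.4, 122.6]
wrist_force: [0.2, -0.1, 0.3]
time_s: 22.42
tool_pos: [527.3, -271.4, 118.8]
wrist_force: [-0.8, 1.1, 5.1]
time_s: 22.8
tool_pos: [527.3, -271.4, 117.2]
wrist_force: [-1.1, 0.5, 5.9]
```

```bash
for i in 1; do python3 -m creep '[[[0,0,0.01],[0,0,0]],[[0,0,0.01],[0,0,0]]]';python3 -m creep '[[[0,0,0.01],[0,0,0]],[[0,0,0.01],[0,0,0]]]'; python3 -m creep '[[[0,0,0.01],[0,0,0]],[[0,0,0.01],[0,0,0]]]'; done | grep -E 'pos|wrist|time'
```

```text
time_s: 23.05
tool_pos: [527.3, -271.4, 116.2]
wrist_force: [-0.2, 0.7, 5.3]
time_s: 23.3
tool_pos: [527.3, -271.4, 115.1]
wrist_force: [-0.9, 1.3, 4.0]
time_s: 23.55
tool_pos: [527.3, -271.4, 114.1]
wrist_force: [-1.8, 1.6, 4.2]
```

```bash
for i in 1; do python3 -m creep '[[[0,0,0.01],[0,0,0]],[[0,0,0.01],[0,0,0]]]';python3 -m creep '[[[0,0,0.005],[0,0,0]],[[0,0,0.005],[0,0,0]]]'; done | grep -E 'pos|wrist|time'
```

```text
time_s: 23.8
tool_pos: [527.3, -271.4, 113.1]
wrist_force: [-0.5, 0.1, 4.5]
time_s: 24.05
tool_pos: [527.3, -271.4, 112.6]
wrist_force: [-1.6, -0.0, 5.4]
```

```bash
for i in 1; do python3 -m creep '[[[0,0,0.01],[0,0,0]],[[0,0,0.01],[0,0,0]]]';python3 -m creep '[[[0,0,0.01],[0,0,0]],[[0,0,0.01],[0,0,0]]]'; done | grep -E 'pos|wrist|time'
```

```text
time_s: 24.3
tool_pos: [527.3, -271.3, 111.6]
wrist_force: [-1.6, -0.4, 4.2]
time_s: 24.55
tool_pos: [527.3, -271.4, 110.6]
wrist_force: [-1.0, 1.1, 4.4]
```

```bash
for i in 1; do python3 -m creep '[[[0,0,0.01],[0,0,0]],[[0,0,0.01],[0,0,0]]]'; done | grep -E 'pos|wrist|time'
```

```text
time_s: 24.8
tool_pos: [527.3, -271.4, 109.6]
wrist_force: [-0.2, -0.4, 4.4]
```

```bash
for i in 1; do python3 -m creep '[[[0,0,0.01],[0,0,0]],[[0,0,0.01],[0,0,0]]]'; done | grep -E 'pos|wrist|time'
```

```text
time_s: 25.05
tool_pos: [527.3, -271.4, 108.5]
wrist_force: [-0.8, 1.3, 4.1]
```

```bash
for i in 1; do python3 -m creep '[[[0,0,0.01],[0,0,0]],[[0,0,0.01],[0,0,0]]]';python3 -m creep '[[[0,0,0.01],[0,0,0]],[[0,0,0.01],[0,0,0]]]'; done | grep -E 'pos|wrist|time'
```

```text
time_s: 25.3
tool_pos: [527.3, -271.4, 107.6]
wrist_force: [-1.3, 1.0, 4.8]
time_s: 25.55
tool_pos: [527.4, -271.4, 107.0]
wrist_force: [-1.7, 1.1, 8.1]
```

```bash
for i in 1; do python3 -m creep '[[[0,0,0.007],[0,0,0]],[[0,0,0.007],[0,0,0]],[[0,0,0.007],[0,0,0]]]'; done | grep -E 'pos|wrist|time'
```

```text
time_s: 25.92
tool_pos: [527.4, -271.4, 106.6]
wrist_force: [-3.3, 1.0, 13.2]
```

```bash
for i in 1; do python3 -m creep '[[[0,0,0.007],[0,0,0]],[[0,0,0.007],[0,0,0]],[[0,0,0.007],[0,0,0]]]'; done | grep -E 'pos|wrist|time'
```

```text
time_s: 26.3
tool_pos: [527.5, -271.4, 106.3]
wrist_force: [-4.8, 2.8, 16.0]
```

```bash
for i in 1; do python3 -m creep '[[[0,0,0.008],[0,0,0]],[[0,0,0.008],[0,0,0]],[[0,0,0.008],[0,0,0]]]'; done | grep -E 'pos|wrist|time'
```

```text
time_s: 26.68
tool_pos: [527.5, -271.5, 105.9]
wrist_force: [-3.8, 3.1, 19.8]
```

```bash
for i in 1; do python3 -m creep '[[[0,0,0.007],[0,0,0]],[[0,0,0.007],[0,0,0]],[[0,0,0.007],[0,0,0]]]'; python3 -m creep '[[[0,0,-0.02],[0,0,0]],[[0,0,-0.1],[0,0,0]],[[0,0,-0.4],[0,0,0]],[[0,0,-0.9],[0,0,0]],[[0,0,-0.9],[0,0,0]],[[0,0,-0.9],[0,0,0]]]'; done | grep -E 'pos|wrist|time'
python3 - <<'E'
from h import *
c=cap('wrist');k=cap('scene');q=proj(k,[526,-271,60]).astype(int);a=k['image'][q[1]-60:q[1]+60,q[0]-65:q[0]+65]
cv2.imwrite('pics/w9.png',np.hstack([cv2.resize(c['image'],(440,330)),cv2.resize(a,(357,330),interpolation=2)]))
E
```

```text
time_s: 27.05
tool_pos: [527.6, -271.5, 105.5]
wrist_force: [-5.8, 3.8, 23.8]
time_s: 27.8
tool_pos: [527.0, -271.2, 193.2]
wrist_force: [-0.1, 0.3, -0.6]
```

View pics/w9.png

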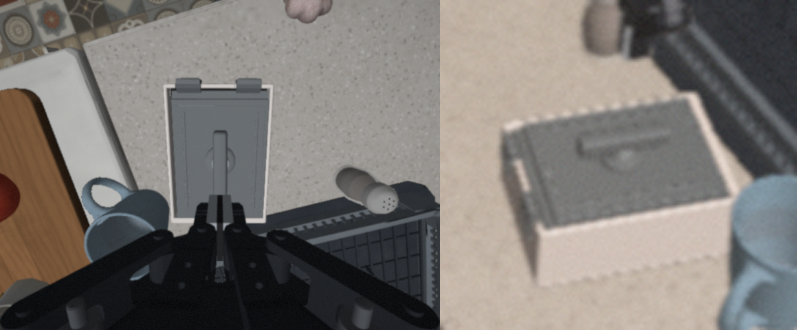

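The scene view shows the lid flush in the rim, the bar down and the mug and salt where they were. The wrist view shows both catches over the lip. Handing in.

```bash
python3 -c "
from rig import arm
print(arm.sign_off())"
```

```text
the job is handed in; nothing more can be done
None
```

The keeper is closed and handed in at about 28 s: tongue under the back rim, both catches over the lip and holding at 13–15 N, and the plate pressed onto the cheese with about 19 N (24 N total, less about 5 N to slide the bar). I felt only the left catch click, the right I judged by the push and the picture; I viewed 13 pictures, over the limit of 10.

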